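# Pack the heating fittings into the service caddy

### The job

Pack the caddy for the boiler repair: put the copper elbow in the red bin, the copper tee in the blue bin, the brass coupling in the yellow bin and the brass valve with the red handle in the green bin. Set each one down on the floor of its bin, lying flat the way up it was found, without dropping it in. Leave the white plastic elbow and tee where they lie.

Things in the scene. Friction and masses are not known exactly. Their poses are not given: they have to be found in the camera images.
- copper_elbow: Copper-coloured 90-degree elbow pipe fitting lying flat on a 3 mm mat, any turn, about 120 g. Tubes 30 mm in diameter, axes 15 mm above the underside, meeting at (x,y)=(-16,-16) mm; one leg runs along +x to x=36, the other along +y to y=36. The last 22 mm of each leg is a plain collar, good to grip, e.g. at (23,-16) closing along y. Origin: underside, middle of the L. z up.
- copper_tee: Copper-coloured tee pipe fitting lying flat on a 3 mm mat, any turn, about 150 g. Tubes 30 mm in diameter, axes 15 mm above the underside: run along x from -35 to 35 mm at y=-14, branch from its middle along +y to y=32. Grip the branch at (0,19), closing along x. Origin: underside, middle of the T. z up.
- brass_coupling: Brass-yellow compression coupling on its side on a 3 mm mat, any turn, 68 mm long along its x, about 160 g. A 16 mm long hexagonal nut at each end (32 mm high, 37 mm wide in y); between them a plain round waist 36 mm long, 28 mm in diameter, axis 16 mm above the underside. Grip the waist, closing along y. Origin: underside, below its centre. z up.
- brass_valve: Brass-yellow valve on a 3 mm mat, any turn, 66 mm long along its x, 45 mm high, about 220 g. Middle block 34 mm long, 30 wide in y, 1 to 31 above the underside, between hexagonal ends 37 wide. Red wing handle on top, 48 along x, 14 wide, 37 to 45 above the underside. Grip the block closing along y, fingers either side of the handle. Origin: underside, below its centre.
- plastic_elbow: White plastic 90-degree elbow pipe fitting lying flat on a 3 mm mat, any turn, about 60 g. Tubes 30 mm in diameter, axes 15 mm above the underside, meeting at (x,y)=(-16,-16) mm; one leg runs along +x to x=36, the other along +y to y=36. The last 22 mm of each leg is a plain collar, good to grip, e.g. at (23,-16) closing along y. Origin: underside, middle of the L. z up. Does not belong: stays.
- plastic_tee: White plastic tee pipe fitting lying flat on a 3 mm mat, any turn, about 80 g. Tubes 30 mm in diameter, axes 15 mm above the underside: run along x from -35 to 35 mm at y=-14, branch from its middle along +y to y=32. Grip the branch at (0,19), closing along x. Origin: underside, middle of the T. z up. Does not belong: stays. Fittings' origins are at least 100 mm apart.
- red_bin: Red open plastic bin, one of four sitting 2 x 2 in a low dark steel caddy; fixed. 108 x 108 mm outside, 100 x 100 inside, 32 high, floor 4 thick. Origin: centre of its underside (4 mm over the bench), sides along its x and y. All four have the same turn, 4 mm apart. For the copper elbow.
- blue_bin: Blue open plastic bin, one of four sitting 2 x 2 in a low dark steel caddy; fixed. 108 x 108 mm outside, 100 x 100 inside, 32 high, floor 4 thick. Origin: centre of its underside (4 mm over the bench), sides along its x and y. All four have the same turn, 4 mm apart. For the copper tee.
- yellow_bin: Yellow open plastic bin, one of four sitting 2 x 2 in a low dark steel caddy; fixed. 108 x 108 mm outside, 100 x 100 inside, 32 high, floor 4 thick. Origin: centre of its underside (4 mm over the bench), sides along its x and y. All four have the same turn, 4 mm apart. For the brass coupling.
- green_bin: Green open plastic bin, one of four sitting 2 x 2 in a low dark steel caddy; fixed. 108 x 108 mm outside, 100 x 100 inside, 32 high, floor 4 thick. Origin: centre of its underside (4 mm over the bench), sides along its x and y. All four have the same turn, 4 mm apart. For the brass valve. Other bench items stand only beyond x = 0.74 m, under 90 mm tall.
Things that resemble listed ones, but are neither listed nor needed, are in the scene too. Leave any pink look-alike of the brass_coupling alone. Leave any purple look-alike of the copper_elbow alone.

How it is judged:
By the outcome, as a careful person would: the job done as asked, in the order asked, and still so for the second after the job is handed in, with the robot touching nothing.
It also fails if it takes over 104 s, if anything falls off the work surface, if the arm or the gripper's body presses on something with over 40 N, if the wrist force passes 120 N, or if a joint passes its speed limit or range.

### The arm

A 6-joint arm with a two-finger parallel gripper is mounted at the origin on the work surface. World frame = base frame: x ahead of the robot, y to its left, z up, the work surface at z = 0. Lengths are in mm, angles in rad, forces in N, time in s.
With the tool pointing down it reaches from about 350 to 975 mm from the base axis. Payload 7.1 kg.
Tool frame: the origin (TCP) lies midway between the tips of the shut fingers; the grasp point (between the pads) lies 19 mm behind it (ctrl.grip_depth is the distance from the TCP to the grasp point, in mm); z points along the fingers, y is the line along which they close (so a half turn about z gives the same grasp; the last joint's range is limited). The gripper opens to 88 mm and grips with 3 to 60 N. Pads are 20 mm wide; open, the fingers measure 115 mm over their backs; the gripper's body (75 mm by 178 mm) begins 61 mm behind the grasp point.
Start: joints at [1.088, 0.423, 1.63, -0, 1.089, -0.019], TCP at [279.561, 558.972, 196.175] pointing down, gripper open.
Joint ranges: [-3, 3], [-0.9, 2.11], [0.09, 2.58], [-1.31, 4.45], [0.11, 2.69], [-2.54, 2.54]. Speed limits (rad/s): [2.39, 2.39, 3.01, 3.14, 3.14, 3.14].

### API

Orientations are given as a rotation vector (axis times angle).
In Python, from workcell import ctrl, cams gives the robot as it stands.
- The arm moves only by the tool move_arm, never from a script. Its argument "steps" is a list of rows, each a list of 3 entries, a list of its own where there are three numbers: the shift along the tool's x, y, z in units of 25 mm (1.0 is 25 mm), then the turn about the tool's z in units of 5 degrees (1.0 is 5 degrees), then the closure, from 0 (fully open) to 1 (shut). A call has 1 to 20 rows; each row shifts and turns the commanded pose from where the row before left it, along the tool's axes as they then stand; what a row does not reach is not made up. A row lasts 1/12 s, in which the tool goes at most 41.7 mm and 7.16 degrees, less where a joint would pass 70% of its speed; a pose out of reach is approached as far as the arm can. A call is refused whole if a number of a shift passes 1 or a number of a turn 1, either way. A call with a gripper value outside its range is refused whole. The fingers move at their own pace and stop on an object; the grip force is fixed at half the most. Time passes only in rows, so rows that do not move let the fingers close. It gives the time, the measured TCP pose, the force, the opening and the grip force at its end, in the units of the state.
- ctrl.get_obs(): the state, without advancing time (a new reading comes with each control period).
- cams.get_image(name): name is "side" or "top" or "wrist"; returns a dict with "image" (480x640x3 uint8, red, green, blue), "camera_matrix" (3x3 intrinsics, pixels), "xyz" and "rotation" of the camera in the world; the wrist camera has in their place "mount" (4x4, takes a point from camera to tool coordinates, whose origin is the TCP and whose axes are the flange's). Camera axes: x right, y down, z forward; pixel columns grow to the right and rows downward; lengths in mm; the calibration is good to about 2 mm. A picture is of the moment at which its call begins: read the wrist's pose just before it. There is no depth.
- ctrl.close_job(): hands the job in; it is judged then, once.
Trained networks look in the newest picture that a camera, given by its name, has taken for a name from the list of things; names that differ only in an ending like _2 or _b are one class to them, and where a whole thing is asked for, a point or a joint stands for the part that bears it (a point fixed in the world has none). Each returns a list of dicts, best first, with "p" (0 to 1); they miss things now and then, are a little off and sometimes report something else, mostly with a low value. They report only what shows in the picture. A call takes as long as a camera call. They do not tell look-alikes from the thing itself.
- cams.boxes_of(camera, thing): "rect" ([centre column, centre row, width, height] in pixels, round what is visible of it).
- cams.cut_out(camera, thing): "pixels" (480x640 bool, what is visible of it) and "rect" ([centre column, centre row, width, height] in pixels, round what is visible of it).
The state is a dict: "t": time; "qpos": joint angles; "qvel": joint speeds; "joint_torque": joint torques, N m; "ee_pos": TCP position; "orientation": TCP orientation; "ft_force": force on the tool from outside, world axes, zero at the start; "moment": the same for the moment, N m; "width": finger opening in mm; "grasp_force": force on a finger pad.
Only numpy, scipy, OpenCV 4.12 (cv2) and the standard library are available. Lean on these libraries where they do the work, as an engineer would, in place of code of your own. Each camera call takes 0.05 s, during which the arm holds its last target. There are 200 camera calls.

## Working session

There is one attempt and no reset: what is moved stays moved. The work goes in short steps, Python scripts to look and compute and a tool call to move; the robot and the scene stay as the last step left them, time stands still between calls to the robot, and variables do not carry over. Pictures are saved under pics/ and viewed, at most 14 in all, crops included, and the job is handed in when it is done.

Besides the shell and the picture viewer there is one more tool, called after "Call:" as name(argument=value, ...), one argument or row to a line, values as JSON. move_arm: Moves the arm, as the interface text tells. Its arguments: {"type":"object","properties":{"steps":{"type":"array"}},"required":["steps"]}

```bash
mkdir -p pics; cat > h.py <<'E'
import numpy as np, cv2
from workcell import ctrl, cams
from scipy.spatial.transform import Rotation as R
def snap(n,fn=None):
    d=cams.get_image(n)
    if fn: cv2.imwrite('pics/'+fn,d['image'][:,:,::-1])
    return d
def toworld(d,uv,z):
    K=np.array(d['camera_matrix']);Rw=np.array(d['rotation']);c=np.array(d['xyz'])
    uv=np.atleast_2d(uv).astype(float)
    r=(Rw@np.linalg.inv(K)@np.c_[uv,np.ones(len(uv))].T).T
    return c+r*((z-c[2])/r[:,2])[:,None]
def proj(d,P):
    K=np.array(d['camera_matrix']);Rw=np.array(d['rotation']);c=np.array(d['xyz'])
    q=(K@Rw.T@(np.atleast_2d(P)-c).T).T
    return q[:,:2]/q[:,2:]
E
python3 - <<'E'
from h import *
print(ctrl.get_obs())
for n in('top','side'):
    d=snap(n,n+'0.png'); print(n,d['xyz'],np.round(d['rotation'],3).tolist(),d['camera_matrix'])
    for t in 'copper_elbow copper_tee brass_coupling brass_valve plastic_elbow plastic_tee red_bin blue_bin yellow_bin green_bin'.split():
        for b in cams.boxes_of(n,t)[:4]: print(t,round(b['p'],2),np.round(b['rect']).tolist(), toworld(d,b['rect'][:2],18)[0].round())
d=cams.get_image('wrist');print(d['mount'],d['camera_matrix'])
E
```

```text
{'t': 0.0, 'qpos': array([ 1.08796304e+00,  4.23835284e-01,  1.63068611e+00, -9.60346243e-06,
        1.08858880e+00, -1.89978304e-02]), 'qvel': array([-4.99387488e-04,  8.49993130e-04,  4.20066743e-05, -1.48648367e-03,
        8.78210591e-04,  2.60858544e-04]), 'joint_torque': array([-2.75224549e-03, -5.44618464e+01, -2.73668718e+01,  6.40601898e-02,
        2.29252595e-02, -1.21160929e-04]), 'ee_pos': array([279.31621965, 558.4495207 , 195.40672247]), 'orientation': array([-7.21985544e-01, -3.05712616e+00,  2.31215047e-03]), 'ft_force': array([ 0.06048097,  0.13863838, -0.499819  ]), 'moment': array([ 0.01770833,  0.0115715 , -0.0131482 ]), 'grasp_force': 0.0, 'width': 87.8957302138802}
top [ 384.73817372   62.39127401 1042.44580466] [-2.096, 2.158, -0.149] [[487.20532906   0.         312.83958999]
 [  0.         487.20532906 241.39261174]
 [  0.           0.           1.        ]]Traceback (most recent call last):
  File "<stdin>", line 6, in <module>
  File "h.py", line 12, in toworld
    return c+r*((z-c[2])/r[:,2])[:,None]
                         ~^^^^^
IndexError: too many indices for array: array is 1-dimensional, but 2 were indexed
```

```bash
ls -la . pics
```

```text
.:
total 16
drwxr-xr-x  3 agent agent 4096 Nov 28 22:21 .
drwxr-xr-x 23 root  root  4096 Nov 28 22:21 ..
-rw-r--r--  1 agent agent  628 Nov 28 22:21 h.py
drwxr-xr-x  2 agent agent 4096 Nov 28 22:21 pics

pics:
total 324
drwxr-xr-x 2 agent agent   4096 Nov 28 22:21 .
drwxr-xr-x 3 agent agent   4096 Nov 28 22:21 ..
-rw-r--r-- 1 agent agent 320470 Nov 28 22:21 top0.png
```

View pics/top0.png

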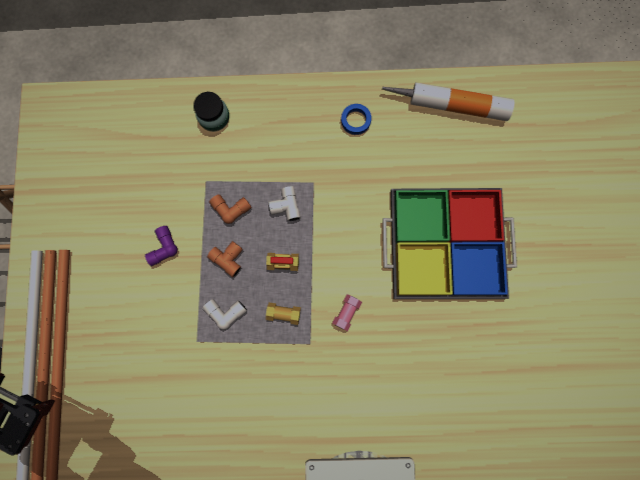

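The top view shows these parts on the mat:
- copper elbow (230,209)
- copper tee (226,259)
- valve (283,262)
- coupling (283,314)
- white elbow (225,314)
- white tee (288,204)

The look-alikes lie off the mat: a purple elbow at (162,247) and a pink coupling at (347,313). The bins are green (422,216), red (476,216), yellow (424,270) and blue (478,270). I'm choosing by colour. The camera rotation is a rotation vector, so I'll fix that and fit the poses.

```bash
sed -i "s/Rw=np.array(d\['rotation'\])/Rw=R.from_rotvec(d['rotation']).as_matrix()/" h.py
cat >> h.py <<'E'
def tube(a,b,r):   # points on a horizontal/any cylinder surface
    a,b=np.array(a,float),np.array(b,float);u=(b-a)/np.linalg.norm(b-a)
    s=np.cross(u,[0,0,1]);s/=np.linalg.norm(s);w=np.cross(u,s)
    t=np.linspace(0,2*np.pi,24)
    ring=r*(np.cos(t)[:,None]*s+np.sin(t)[:,None]*w)
    return np.r_[a+ring,b+ring]
def box(x,y,z):
    return np.array([[i,j,k] for i in x for j in y for k in z],float)
M={'copper_elbow':[tube([-31,-16,15],[36,-16,15],15),tube([-16,-31,15],[-16,36,15],15)],
'copper_tee':[tube([-35,-14,15],[35,-14,15],15),tube([0,-14,15],[0,32,15],15)],
'brass_coupling':[box([-34,-18],[-11,11],[0,32]),box([-34,-18],[-18.5,18.5],[15,17]),box([18,34],[-11,11],[0,32]),box([18,34],[-18.5,18.5],[15,17]),tube([-18,0,16],[18,0,16],14)],
'brass_valve':[box([-33,-17],[-11,11],[0,32]),box([-33,-17],[-18.5,18.5],[15,17]),box([17,33],[-11,11],[0,32]),box([17,33],[-18.5,18.5],[15,17]),box([-17,17],[-15,15],[1,31]),box([-24,24],[-7,7],[37,45])]}
SC=4
def render(d,thing,p,z0,win):
    c,s=np.cos(p[2]),np.sin(p[2]);Rz=np.array([[c,-s,0],[s,c,0],[0,0,1]])
    im=np.zeros((win[3]*SC,win[2]*SC),np.uint8)
    for P in M[thing]:
        uv=(proj(d,P@Rz.T+[p[0],p[1],z0])-win[:2]+.5)*SC
        cv2.fillConvexPoly(im,cv2.convexHull(np.round(uv).astype(np.int32)),1)
    return im
from scipy.optimize import minimize
def fit(views,thing,z0,xy0,yaws=None):
    W=[]
    for d,mask in views:
        ys,xs=np.nonzero(mask);win=[xs.min()-8,ys.min()-8,np.ptp(xs)+17,np.ptp(ys)+17]
        pad=np.pad(mask.astype(np.float32),20)[win[1]+20:win[1]+20+win[3],win[0]+20:win[0]+20+win[2]]
        big=cv2.resize(pad,None,fx=SC,fy=SC,interpolation=cv2.INTER_LINEAR)>.5
        W.append((d,win,big))
    def cost(q):
        p=[q[0],q[1],q[2]/30]
        v=0
        for d,win,big in W:
            m=render(d,thing,p,z0,win)>0
            v+=1-(m&big).sum()/(m|big).sum()
        return v/len(W)
    best=None
    for y in (np.arange(0,2*np.pi,np.pi/6) if yaws is None else yaws):
        r=minimize(cost,[xy0[0],xy0[1],y*30],method='Nelder-Mead',options=dict(initial_simplex=np.array([xy0[0],xy0[1],y*30])+np.array([[0,0,0],[8,0,0],[0,8,0],[0,0,9]]),maxfev=150))
        if best is None or r.fun<best.fun: best=r
    return np.array([best.x[0],best.x[1],(best.x[2]/30+np.pi)%(2*np.pi)-np.pi]),best.fun
E
python3 - <<'E'
from h import *
top=snap('top'); exp={'copper_elbow':(230,209),'copper_tee':(226,259),'brass_coupling':(283,314),'brass_valve':(283,262)}
vt={}
for t,e in exp.items():
    c=[k for k in cams.cut_out('top',t) if np.hypot(*(np.array(k['rect'][:2])-e))<15]
    if c: vt[t]=c[0]['pixels']; print(t,c[0]['p'],c[0]['rect'])
for b in ('red','green','yellow','blue'):
    for k in cams.cut_out('top',b+'_bin')[:2]: 
        ys,xs=np.nonzero(k['pixels']); r=cv2.minAreaRect(np.c_[xs,ys].astype(np.float32)); print(b,round(k['p'],2),np.round(r[0],1),np.round(r[1],1),r[2],toworld(top,r[0],32)[0].round(1))
side=snap('side','side0.png')
print(side['xyz'])
for t in exp:
    f=None
    if t in vt:
        f=fit([(top,vt[t])],t,3,toworld(top,exp[t],18)[0][:2]); print(t,'top',f[0].round(2),round(f[1],3))
        for k in cams.cut_out('side',t)[:3]:
            e=proj(side,[*f[0][:2],18])[0]
            if np.hypot(*(e-k['rect'][:2]))<25:
                g=fit([(side,k['pixels'])],t,3,f[0][:2],[f[0][2]]);print('  side',g[0].round(2),round(g[1],3))
                g=fit([(top,vt[t]),(side,k['pixels'])],t,3,f[0][:2],[f[0][2]]);print('  both',g[0].round(2),round(g[1],3)); break
im=cv2.resize(top['image'][160:360,140:370,::-1],None,fx=3,fy=3,interpolation=cv2.INTER_CUBIC);cv2.imwrite('pics/crop.png',im)
d=cams.get_image('wrist');print(d['mount'],d['camera_matrix'])
E
```

```text
copper_elbow 0.89 [230.3, 207.0, 47.2, 32.0]
brass_valve 0.61 [281.8, 261.5, 34.8, 20.2]
red 0.64 [474.7 215.5] [52.6 55.2] 88.15238952636719 [ 594.2 -260.2   32. ]
green 0.64 [421.5 216. ] [52. 55.] 90.0 [ 596.7 -148.8   32. ]
yellow 0.77 [423.4 268.6] [54.3 55.8] 88.40885925292969 [ 485.4 -145.8   32. ]
yellow 0.65 [474.5 215.5] [52.2 56. ] 88.69805145263672 [ 594.2 -259.7   32. ]
blue 0.74 [478.  268.5] [53. 56.] 90.0 [ 482.3 -257.9   32. ]
blue 0.64 [227.5 255. ] [33.4 28.9] 36.38435363769531 [526.2 261.7  32. ]
[  88.19295929 -567.36827879  719.33035767]
copper_elbow top [634.8  260.28  -0.93] 0.109
  side [637.28 260.01  -0.86] 0.13
  both [635.74 260.32  -0.91] 0.131
brass_valve top [510.89 149.12   1.53] 0.081
  side [511.53 148.1    1.49] 0.134
  both [510.92 148.99   1.52] 0.114
[[ 8.61257715e-05 -9.55447902e-01 -2.95159785e-01  8.02378722e+01]
 [ 9.99999830e-01 -8.80901347e-05  5.76946115e-04  5.85555018e-01]
 [-5.77242620e-04 -2.95159784e-01  9.55447732e-01 -1.87878184e+02]
 [ 0.00000000e+00  0.00000000e+00  0.00000000e+00  1.00000000e+00]] [[384.70916132   0.         319.04915991]
 [  0.         384.70916132 241.53755069]
 [  0.           0.           1.        ]]
```

View pics/crop.png

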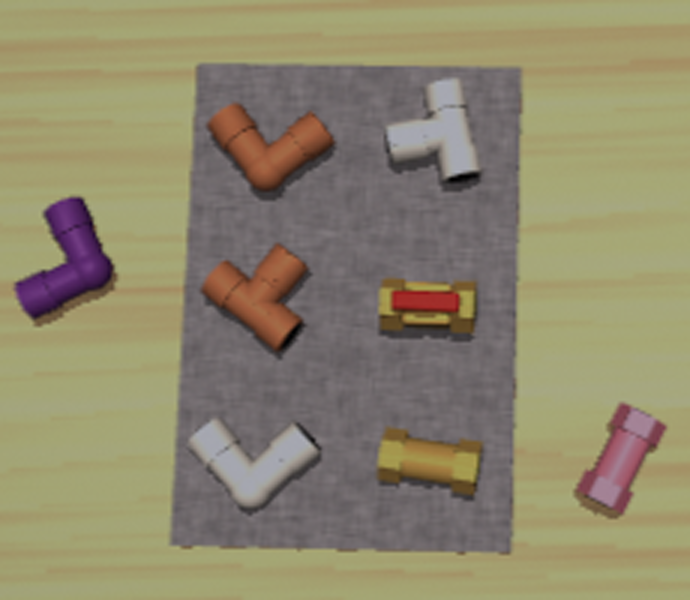

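View pics/side0.png

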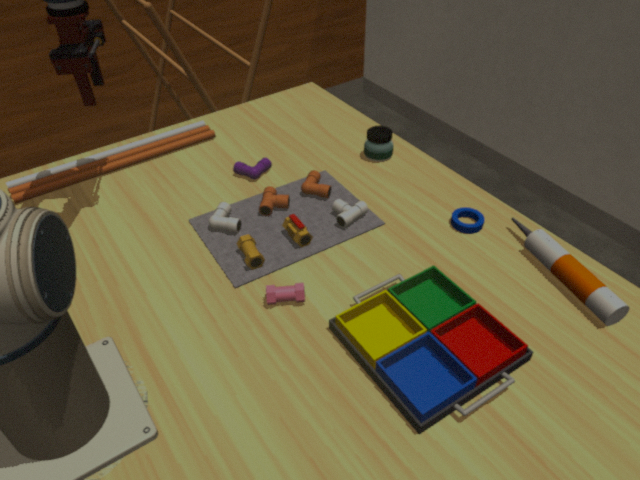

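The crop confirms the choices: copper elbow top-left, tee mid-left, valve (red handle) mid-right and coupling bottom-right. White, purple and pink parts stay. The networks missed two masks, so I'll use colour for the tee and coupling.

```bash
cat >> h.py <<'E'
def cmask(img,lo,hi,c,r=30):
    hsv=cv2.cvtColor(img,cv2.COLOR_RGB2HSV);m=cv2.inRange(hsv,lo,hi)
    z=np.zeros_like(m);cv2.circle(z,tuple(int(round(v)) for v in c),int(r),255,-1);m&=z
    n,l,s,_=cv2.connectedComponentsWithStats(cv2.morphologyEx(m,cv2.MORPH_CLOSE,np.ones((3,3),np.uint8)))
    return l==1+np.argmax(s[1:,4])
def plan(x,y,z,psi,xy=True):
    o=ctrl.get_obs();Rm=R.from_rotvec(o['orientation']).as_matrix();p=np.array(o['ee_pos'])
    cur=np.arctan2(Rm[1,1],Rm[0,1])
    best=None
    for k in(-2,-1,0,1,2):
        ps=psi+k*np.pi; q1=np.arctan2(y,x); q6=q1-ps
        if abs(q6)<2.4 and (best is None or abs(ps-cur)<abs(best-cur)): best=ps
    # unwrap cur against the real joints
    cur=o['qpos'][0]-o['qpos'][5]
    cand=[psi+k*np.pi for k in range(-4,5) if abs(np.arctan2(y,x)-(psi+k*np.pi))<2.4]
    best=min(cand,key=lambda a:abs(a-cur))
    t=-(best-cur)
    Rn=Rm@R.from_rotvec([0,0,t]).as_matrix()
    s=Rn.T@(np.array([x,y,z])-p)
    print('t %.2f pos'%o['t'],p.round(1),'tilt',Rm[2,2].round(4),'w %.1f'%o['width'],'f',np.round(o['ft_force'],1),'| turn units %.2f'%(np.degrees(t)/5),'q6 end %.2f'%(np.arctan2(y,x)-best),'| shift units',(s/25).round(2))
def grip(pose,local):
    c,s=np.cos(pose[2]),np.sin(pose[2]);return np.array([pose[0]+c*local[0]-s*local[1],pose[1]+s*local[0]+c*local[1]])
E
python3 - <<'E'
from h import *
top=snap('top');side=snap('side');T,S=top['image'],side['image']
for px in [(226,262),(232,211),(283,315),(272,262)]: print(cv2.cvtColor(T,cv2.COLOR_RGB2HSV)[px[1],px[0]],end=' ')
print()
cop=((3,110,70),(14,255,255));bra=((17,110,60),(32,255,255))
for t,e,cr in [('copper_elbow',(230,209),cop),('copper_tee',(226,259),cop),('brass_coupling',(283,314),bra)]:
    m=cmask(T,*cr,e); f=fit([(top,m)],t,3,toworld(top,e,18)[0][:2]); print(t,m.sum(),f[0].round(3),round(f[1],3))
    e2=proj(side,[*f[0][:2],18])[0]; m2=cmask(S,*cr,e2,28)
    print('  side',e2.round(),m2.sum(), *[np.round(v,3) for v in fit([(side,m2)],t,3,f[0][:2],[f[0][2]])])
# bins: rims
B={'red':((0,150,60),(5,255,255),(474,215)),'green':((50,120,40),(80,255,255),(422,216)),'yellow':((24,150,60),(32,255,255),(424,269)),'blue':((100,150,40),(120,255,255),(478,269))}
from scipy.optimize import least_squares
sg={'red':(1,-1),'green':(1,1),'yellow':(-1,1),'blue':(-1,-1)}
for d,nm in((top,'top'),(side,'side')):
    r=[];
    for b,(lo,hi,c) in B.items():
        e=proj(d,[540+56*sg[b][0],-203+56*sg[b][1],30])[0]
        m=cmask(d['image'],lo,hi,e,60);q=cv2.minAreaRect(np.argwhere(m)[:,::-1].astype(np.float32))
        r.append((b,q[0],toworld(d,q[0],36)[0][:2])); print(nm,b,np.round(q[0],1),np.round(q[1],1),r[-1][2].round(1))
    def res(v): return np.concatenate([w-grip(v,56*np.array(sg[b])) for b,_,w in r])
    s=least_squares(res,[540,-203,0]);print(nm,'caddy',s.x.round(3),s.fun.round(1))
E
```

```text
[ 12 145 162] [ 11 148 162] [ 19 151 162] [  1 199 124] 
copper_elbow 579 [635.822 260.162  -0.9  ] 0.191
  side [317. 184.] 388 [638.33  261.809  -0.827] 0.333
copper_tee 618 [526.536 265.285  -2.275] 0.131
  side [274. 200.] 393 [529.319 270.527  -2.216] 0.325
brass_coupling 502 [402.354 149.203   1.397] 0.068
  side [250. 251.] 449 [401.668 149.637   1.351] 0.244
top red [476. 215.] [50. 54.] [ 594.3 -261.6]
top green [422. 215.] [50. 52.] [ 597.9 -149.1]
top yellow [424.  268.5] [52.  53.3] [ 485.2 -146.1]
top blue [478.5 268. ] [55. 52.] [ 482.9 -257.7]
top caddy [ 5.40077e+02 -2.03637e+02 -2.90000e-02] [-0.1 -0.4  0.3  0.2 -0.5 -0.   0.4  0.3]
side red [479.9 339.5] [79.1 61.8] [ 594.  -267.9]
side green [431.8 295.3] [70.7 53. ] [ 598.  -153.2]
side yellow [379.4 323.9] [61.4 73.3] [ 482.8 -150.7]
side blue [427.6 372.3] [76.7 71.9] [ 482.7 -265.9]
side caddy [ 5.39361e+02 -2.09409e+02 -1.90000e-02] [-0.3 -1.4  1.6  1.3 -1.6  1.6  0.4 -1.5]
```

```bash
cat > tgt.py <<'E'
from h import *
cad=np.array([540.1,-203.6,-0.029]);bc=lambda sx,sy:grip(cad,(56*sx,56*sy))
E_=np.array([635.6,260.3,-0.905]);T_=np.array([526.6,265.4,-2.272]);C_=np.array([402.4,149.2,1.39]);V_=np.array([510.9,149,1.525])
E
python3 - <<'E'
from tgt import *
g=grip(E_,(23,-16));print(g);plan(*g,100,E_[2]+np.pi/2)
E
```

```text
[637.22396586 232.32925216]
t 0.85 pos [279.5 559.  196.2] tilt -1.0 w 87.7 f [ 0.2 -0.5  0.6] | turn units 5.06 q6 end -0.32 | shift units [-19.11   3.18   3.85]
```

Call:
move_arm(
  steps=[
    [[0,0,0.5],1,0],
    [[0,0,0.5],1,0],
    [[0,0,0.5],1,0],
    [[0,0,0.5],1,0],
    [[0,0,0.5],1,0],
    [[0,0,0],0.06,0],
  ],
)

```text
t: 1.35
ee_pos: [278.8, 557.5, 131.3]
orientation: [-1.379, -2.823, 0.006]
ft_force: [-1.1, -0.2, 0.3]
width: 87.9
grasp_force: 0.0
```

Call:
move_arm(
  steps=[
    [[-0.95,0.16,0.07],0,0],
    [[-0.95,0.16,0.07],0,0],
    [[-0.95,0.16,0.07],0,0],
    [[-0.95,0.16,0.07],0,0],
    [[-0.95,0.16,0.07],0,0],
    [[-0.95,0.16,0.07],0,0],
    [[-0.95,0.16,0.07],0,0],
    [[-0.95,0.16,0.07],0,0],
    [[-0.95,0.16,0.07],0,0],
    [[-0.95,0.16,0.07],0,0],
    [[-0.95,0.16,0.07],0,0],
    [[-0.95,0.16,0.07],0,0],
    [[-0.95,0.16,0.07],0,0],
    [[-0.95,0.16,0.07],0,0],
    [[-0.95,0.16,0.07],0,0],
    [[-0.95,0.16,0.07],0,0],
    [[-0.95,0.16,0.07],0,0],
    [[-0.95,0.16,0.07],0,0],
    [[-0.95,0.16,0.07],0,0],
    [[-0.95,0.16,0.07],0,0],
  ],
)

```text
t: 3.02
ee_pos: [637.0, 233.9, 99.5]
orientation: [1.37, 2.827, 0.001]
ft_force: [0.9, 0.2, 0.8]
width: 87.6
grasp_force: 0.0
```

```bash
python3 - <<'E'
from tgt import *
g=grip(E_,(23,-16));plan(*g,5,E_[2]+np.pi/2)
o=ctrl.get_obs();d=snap('wrist','w1.png')
Rm=R.from_rotvec(o['orientation']).as_matrix();m=np.array(d['mount'])
d['rotation']=R.from_matrix(Rm@m[:3,:3]).as_rotvec();d['xyz']=Rm@m[:3,3]+o['ee_pos']
k=cams.cut_out('wrist','copper_elbow')
for c in k[:2]:
    print(c['p'],c['rect'],proj(d,[*E_[:2],18]),*fit([(d,c['pixels'])],'copper_elbow',3,E_[:2],[E_[2]]))
E
```

```text
t 3.02 pos [637.  233.9  99.5] tilt -1.0 w 87.6 f [0.9 0.2 0.8] | turn units 0.03 q6 end -0.32 | shift units [-0.06 -0.04  3.78]
0.78 [341.6, 215.7, 98.1, 102.2] [[338.70930325 209.27141739]] [635.22054902 258.79980386  -0.92846379] 0.12064459519384085
0.66 [423.7, 2.9, 15.8, 5.8] [[338.70930325 209.27141739]] [635.6   260.3    -0.905] 1.0
```

View pics/w1.png

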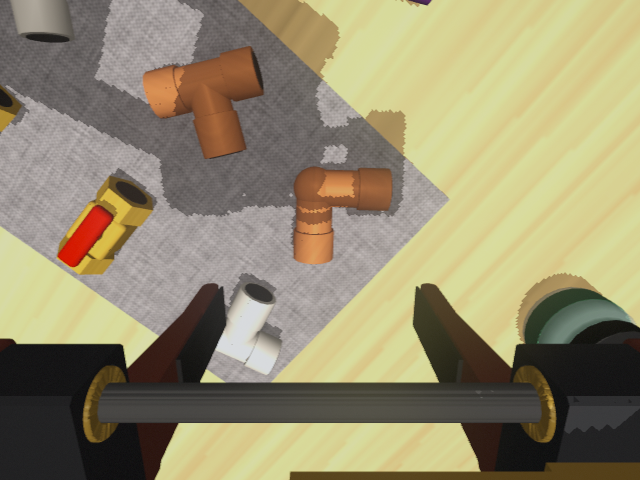

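The wrist view shows the copper elbow at (340,215), where the model puts it, and the white tee at (250,330) is clear of a part-closed left finger. I'll descend with the fingers part-closed.

Call:
move_arm(
  steps=[
    [[-0.06,-0.04,0.2],0,0.27],
    [[0,0,0.6],0,0.27],
    [[0,0,0.8],0,0.27],
    [[0,0,0.8],0,0.27],
    [[0,0,0.7],0,0.27],
    [[0,0,0.4],0,0.27],
    [[0,0,0.28],0,0.27],
    [[0,0,0],0,0.6],
    [[0,0,0],0,1],
    [[0,0,0],0,1],
    [[0,0,0],0,1],
    [[0,0,0],0,1],
    [[0,0,0],0,1],
    [[0,0,0],0,1],
  ],
)

```text
t: 4.28
ee_pos: [636.2, 232.9, 4.6]
orientation: [1.374, 2.825, 0.001]
ft_force: [-0.9, -1.3, 0.1]
width: 21.2
grasp_force: 0.5
```

```bash
python3 - <<'E'
from tgt import *
g=grip(E_,(23,-16));plan(*g,5,E_[2]+np.pi/2)
E
```

```text
t 4.28 pos [636.2 232.9   4.6] tilt -1.0 w 21.2 f [-0.9 -1.3  0.1] | turn units -0.01 q6 end -0.32 | shift units [-0.04  0.02 -0.01]
```

```bash
python3 - <<'E'
from tgt import *
snap('wrist','w2.png');print(ctrl.get_obs()['width'],ctrl.get_obs()['grasp_force'])
E
```

```text
16.824774098036315 1.0827967151999474
```

View pics/w2.png

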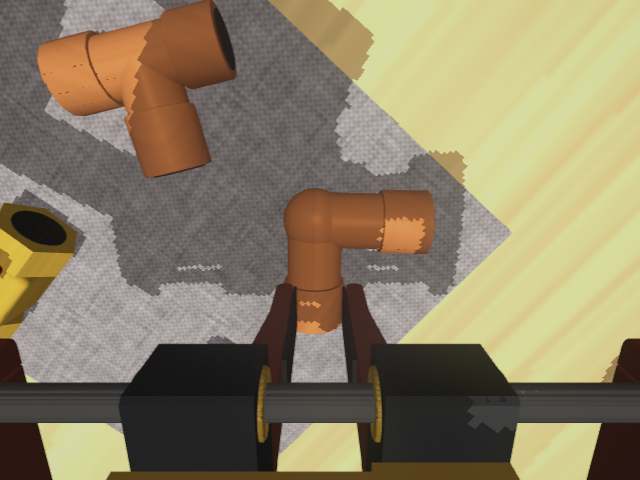

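The elbow collar (297–342, 310) is between the fingers, but the grip force is still low. I'll let the fingers finish closing.

Call:
move_arm(
  steps=[
    [[0,0,0],0,1],
    [[0,0,0],0,1],
    [[0,0,0],0,1],
    [[0,0,0],0,1],
    [[0,0,0],0,1],
    [[0,0,0],0,1],
  ],
)

```text
t: 4.83
ee_pos: [637.0, 233.1, 6.6]
orientation: [1.373, 2.824, 0.002]
ft_force: [-2.7, -1.6, 15.8]
width: 0.3
grasp_force: 7.8
```

```bash
python3 - <<'E'
from tgt import *
o=ctrl.get_obs();d=snap('wrist','w3.png');print(o['width'],o['grasp_force'],o['ee_pos'])
Rm=R.from_rotvec(o['orientation']).as_matrix();m=np.array(d['mount'])
d['rotation']=R.from_matrix(Rm@m[:3,:3]).as_rotvec();d['xyz']=Rm@m[:3,3]+o['ee_pos']
print('tcp px',proj(d,o['ee_pos']),proj(d,o['ee_pos']+Rm@[0,0,-19]),proj(d,o['ee_pos']+Rm@[0,15,-19]),'model',proj(d,[*grip(E_,(23,-16)),18]),proj(d,[*grip(E_,(36,-16)),18]),proj(d,[*E_[:2],18]))
k=cams.cut_out('wrist','copper_elbow')
for c in k[:2]:
    print(c['p'],c['rect'],*fit([(d,c['pixels'])],'copper_elbow',3,E_[:2],[E_[2]]))
E
```

```text
0.3084362356700606 7.790784314274788 [637.03956176 233.11360593   6.58867687]
tcp px [[317.02292928 282.40771344]] [[316.86015171 298.057503  ]] [[348.02987736 298.04761537]] model [[316.30149706 292.81014528]] [[316.36468932 316.12833973]] [[349.30616624 249.14838651]]
0.68 [359.5, 250.7, 147.4, 136.8] [636.33970505 259.65304674  -0.8849363 ] 0.22769468135259074
```

View pics/w3.png

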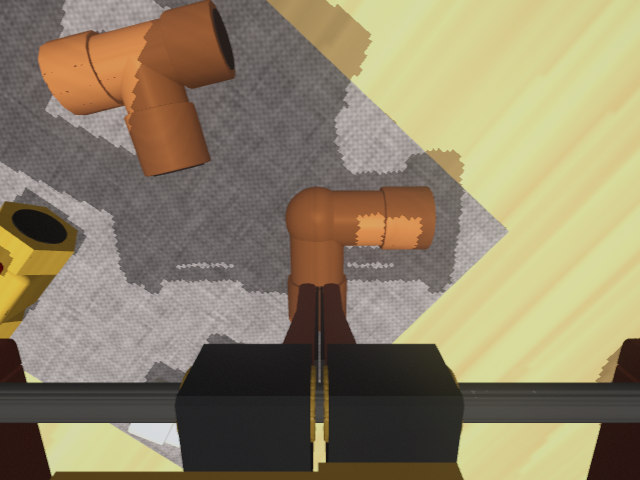

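The fingers shut on top of the tube: the tips cover it, with 16 N upward. So the tips are higher than the state says, or the part is lower than modelled. I'll check against the fixed cameras.

```bash
python3 - <<'E'
from tgt import *
o=ctrl.get_obs();ims=[]
for n in('side','top'):
    d=snap(n);im=d['image'][:,:,::-1].copy();Rm=R.from_rotvec(o['orientation']).as_matrix()
    p=proj(d,o['ee_pos'])[0]; p2=proj(d,o['ee_pos']+[0,0,27])[0];e=proj(d,[*E_[:2],18])[0];print(n,p,p2,e)
    x,y=int(p[0])-50,max(0,int(p[1])-60)
    c=cv2.resize(im[y:y+100,x:x+100],None,fx=4,fy=4,interpolation=cv2.INTER_CUBIC)
    for q,col in((p,(255,0,0)),(p2,(0,255,0)),(e,(255,255,255))): cv2.circle(c,tuple(int(v) for v in (q-[x,y])*4),3,col,-1)
    ims.append(c)
cv2.imwrite('pics/st.png',np.hstack(ims))
E
```

```text
side [323.78810196 193.91711085] [323.69010313 184.13418673] [316.44527227 184.31865324]
top [242.90334241 205.93429253] [240.81216027 202.99608258] [229.51927893 205.74801955]
```

View pics/st.png

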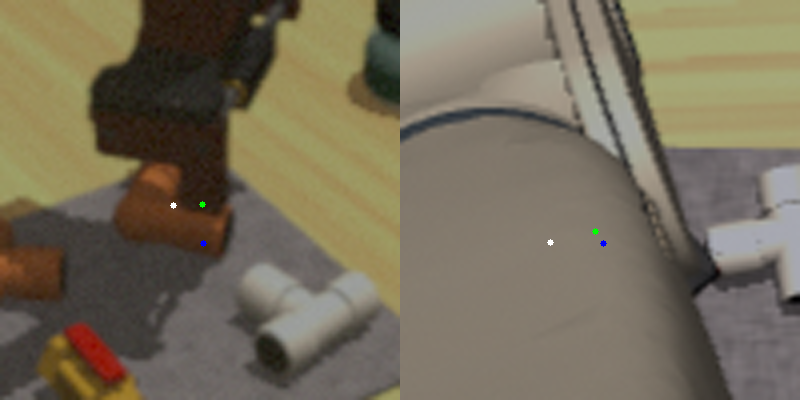

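The side view shows the tips resting on the collar, at the green dot, which is 27 mm above the reported TCP. I'll quantify the offset from the wrist picture by letting the object's height float.

```bash
python3 - <<'E'
from tgt import *
d0=cams.get_image('wrist');m=np.array(d0['mount'])
def cam(pos,rv):
    Rm=R.from_rotvec(rv).as_matrix();return dict(camera_matrix=d0['camera_matrix'],rotation=R.from_matrix(Rm@m[:3,:3]).as_rotvec(),xyz=Rm@m[:3,3]+pos)
cop=((3,90,30),(16,255,255))
d=cam([637,233.9,99.5],[1.37,2.827,.001]);im=cv2.imread('pics/w1.png')[:,:,::-1].copy()
for t,c,P,r in(('copper_elbow',(340,212),E_,75),('copper_tee',(205,100),T_,80)):
    mk=cmask(im,*cop,c,r);print(t,mk.sum())
    for z in(-37,-27,-17,-7,3,13):
        f=fit([(d,mk)],t,z,P[:2],[P[2]]);print(z,f[0].round(2),round(f[1],3))
E
```

```text
copper_elbow 5863
-37 [638.84 253.07  -0.92] 0.172
-27 [638.28 254.32  -0.93] 0.136
-17 [637.77 255.61  -0.93] 0.107
-7 [636.6  257.33  -0.93] 0.088
3 [634.67 258.36  -0.92] 0.115
13 [634.38 258.68  -0.9 ] 0.176
copper_tee 7623
-37 [515.1  258.46  -2.26] 0.189
-27 [517.53 258.74  -2.26] 0.14
-17 [520.24 259.69  -2.25] 0.091
-7 [522.69 260.95  -2.24] 0.055
3 [525.44 262.45  -2.25] 0.063
13 [528.28 263.22  -2.25] 0.129
```

The wrist picture puts the part heights right within about 6 mm, so the arm pose is right. The finger tips sit about 26 mm short of the reported TCP: contact at z=33 read 6.6, and the 16.8 mm chord width agrees. I'll correct for this. First I lift, open and re-check the elbow.

Call:
move_arm(
  steps=[
    [[0,0,-0.6],0,1],
    [[0,0,-0.8],0,0.27],
    [[0,0,-0.8],0,0.27],
    [[0,0,-0.6],0,0.27],
    [[0,0,0],0,0.27],
    [[0,0,0],0,0.27],
  ],
)

```text
t: 5.58
ee_pos: [636.5, 233.1, 75.2]
orientation: [1.374, 2.824, 0.002]
ft_force: [0.3, -0.6, -0.4]
width: 30.3
grasp_force: 0.0
```

```bash
cat >> h.py <<'E'
def wcam(fn=None):
    o=ctrl.get_obs();d=snap('wrist',fn);Rm=R.from_rotvec(o['orientation']).as_matrix();m=np.array(d['mount'])
    d['rotation']=R.from_matrix(Rm@m[:3,:3]).as_rotvec();d['xyz']=Rm@m[:3,3]+o['ee_pos'];return d
COP=((3,90,30),(16,255,255));BRA=((16,90,30),(34,255,255))
def wfit(thing,P,cr,r=80):
    d=wcam();mk=cmask(d['image'],*cr,proj(d,[*P[:2],18])[0],r)
    f=fit([(d,mk)],thing,0,P[:2],[P[2]]);print(thing,mk.sum(),f[0].round(3),round(f[1],3));return f[0]
E
python3 - <<'E'
from tgt import *
P=wfit('copper_elbow',E_,COP)
g=grip(P,(23,-16));plan(*g,-20,P[2]+np.pi/2)
E
```

```text
copper_elbow 7009 [636.258 259.72   -0.908] 0.096
t 5.63 pos [635.7 232.8  74. ] tilt -1.0 w 34.2 f [-0.4 -0.1 -0.2] | turn units 0.03 q6 end -0.31 | shift units [-0.09  0.04  3.76]
```

Call:
move_arm(
  steps=[
    [[-0.09,0.04,0],0,0.27],
    [[0,0,0],0,0.27],
    [[0,0,0],0,0.27],
    [[0,0,0.36],0,0.27],
    [[0,0,0.6],0,0.27],
    [[0,0,0.6],0,0.27],
    [[0,0,0.6],0,0.27],
    [[0,0,0.6],0,0.27],
    [[0,0,0.4],0,0.27],
    [[0,0,0.3],0,0.27],
    [[0,0,0.2],0,0.27],
    [[0,0,0.1],0,0.27],
    [[0,0,0],0,0.27],
  ],
)

```text
t: 6.72
ee_pos: [638.0, 231.7, -20.2]
orientation: [-1.374, -2.825, 0.0]
ft_force: [0.7, -0.3, 0.7]
width: 64.1
grasp_force: 0.0
```

Call:
move_arm(
  steps=[
    [[0,0,0],0,1],
    [[0,0,0],0,1],
    [[0,0,0],0,1],
    [[0,0,0],0,1],
    [[0,0,0],0,1],
    [[0,0,0],0,1],
    [[0,0,0],0,1],
    [[0,0,0],0,1],
    [[0,0,0],0,1],
  ],
)

```text
t: 7.47
ee_pos: [638.2, 231.8, -19.5]
orientation: [1.374, 2.825, 0.0]
ft_force: [-0.9, -0.2, 3.2]
width: 29.3
grasp_force: 29.9
```

Gripped at 29.3 mm with 30 N. Lift and plan to the red bin.

Call:
move_arm(
  steps=[
    [[0,0,-0.2],0,1],
    [[0,0,-0.5],0,1],
    [[0,0,-0.7],0,1],
    [[0,0,-0.7],0,1],
    [[0,0,-0.7],0,1],
    [[0,0,-0.4],0,1],
    [[0,0,0],0,1],
  ],
)

```text
t: 8.05
ee_pos: [639.9, 232.4, 63.4]
orientation: [1.372, 2.822, 0.005]
ft_force: [-0.0, 0.3, -1.1]
width: 29.0
grasp_force: 29.9
```

```bash
cat >> tgt.py <<'E'
GE=grip([*bc(1,-1),cad[2]-np.pi/2],(21,-9));PE=cad[2]
E
python3 - <<'E'
from tgt import *
print(GE);plan(*GE,60,PE)
o=ctrl.get_obs();print(o['width'],o['grasp_force'])
E
```

```text
[ 584.84755086 -281.93043273]
t 8.05 pos [639.9 232.4  63.4] tilt -1.0 w 29.0 f [-0.   0.3 -1.1] | turn units 7.96 q6 end -0.42 | shift units [-20.63  -1.61   0.09]
29.04802181427444 29.92900460958481
```

Call:
move_arm(
  steps=[
    [[0,0,0],0.5,1],
    [[0,0,0],1,1],
    [[0,0,0],1,1],
    [[0,0,0],1,1],
    [[0,0,0],1,1],
    [[0,0,0],1,1],
    [[0,0,0],1,1],
    [[0,0,0],1,1],
    [[0,0,0],0.46,1],
    [[-0.4,0,0],0,1],
    [[-0.7,0,0],0,1],
    [[-0.9,0,0],0,1],
    [[-0.9,-0.1,0],0,1],
    [[-0.9,-0.1,0],0,1],
    [[-0.9,-0.1,0],0,1],
    [[-0.9,-0.1,0],0,1],
    [[-0.9,-0.1,0],0,1],
    [[-0.9,-0.1,0],0,1],
    [[-0.9,-0.1,0],0,1],
  ],
)

```text
t: 9.63
ee_pos: [613.4, 22.2, 59.9]
orientation: [-2.252, -2.19, 0.001]
ft_force: [-0.1, -0.4, -1.0]
width: 29.2
grasp_force: 29.9
```

Call:
move_arm(
  steps=[
    [[-0.9,-0.1,0],0,1],
    [[-0.9,-0.1,0],0,1],
    [[-0.9,-0.1,0],0,1],
    [[-0.9,-0.1,0],0,1],
    [[-0.9,-0.1,0],0,1],
    [[-0.9,-0.1,0],0,1],
    [[-0.9,-0.1,0],0,1],
    [[-0.9,-0.1,0],0,1],
    [[-0.9,-0.1,0],0,1],
    [[-0.9,0,0],0,1],
    [[-0.9,0,0],0,1],
    [[-0.9,0,0],0,1],
    [[-0.5,0,0],0,1],
    [[-0.13,0,0],0,1],
    [[0,0,0],0,1],
    [[0,0,0],0,1],
  ],
)

```text
t: 10.97
ee_pos: [583.1, -259.6, 59.9]
orientation: [-2.253, -2.188, 0.0]
ft_force: [0.5, 0.1, -2.2]
width: 29.4
grasp_force: 29.9
```

```bash
python3 - <<'E'
from tgt import *
plan(*GE,-14,PE);d=wcam('w4.png')
c=bc(1,-1);print(proj(d,[grip([*c,cad[2]],(sx*54,sy*54)).tolist()+[36] for sx in(-1,1) for sy in (-1,1)]).round().tolist())
E
```

```text
t 10.97 pos [ 583.1 -259.6   59.9] tilt -1.0 w 29.4 f [ 0.5  0.1 -2.2] | turn units -0.00 q6 end -0.42 | shift units [-0.89  0.1   2.96]
[[250.0, 350.0], [239.0, 178.0], [421.0, 350.0], [436.0, 178.0]]
```

View pics/w4.png

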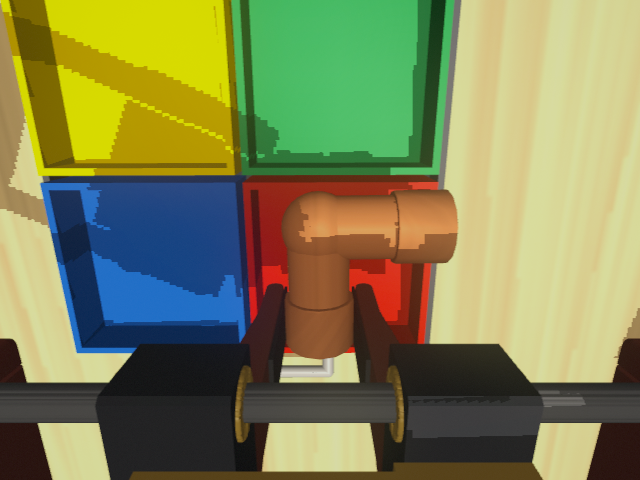

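The wrist view shows the elbow over the red bin, rim corners (245,183)–(437,180) against predicted (239,178)–(436,178). That's good within about 2 mm.

Call:
move_arm(
  steps=[
    [[-0.45,0.05,0],0,1],
    [[-0.44,0.05,0],0,1],
    [[0,0,0.4],0,1],
    [[0,0,0.6],0,1],
    [[0,0,0.6],0,1],
    [[0,0,0.6],0,1],
    [[0,0,0.4],0,1],
    [[0,0,0.2],0,1],
    [[0,0,0.1],0,1],
    [[0,0,0],0,1],
    [[0,0,0],0,1],
  ],
)

```text
t: 11.93
ee_pos: [585.9, -282.5, -12.0]
orientation: [2.253, 2.188, 0.0]
ft_force: [-0.0, -0.1, -0.7]
width: 29.1
grasp_force: 29.9
```

```bash
python3 - <<'E'
from tgt import *
plan(*GE,-15,PE)
E
```

```text
t 11.93 pos [ 585.9 -282.5  -12. ] tilt -1.0 w 29.1 f [-0.  -0.1 -0.7] | turn units -0.00 q6 end -0.42 | shift units [ 0.02 -0.04  0.12]
```

Inch down until contact.

Call:
move_arm(
  steps=[
    [[0,0,0.04],0,1],
    [[0,0,0.04],0,1],
    [[0,0,0],0,1],
  ],
)

```text
t: 12.18
ee_pos: [585.8, -282.6, -13.9]
orientation: [2.253, 2.188, 0.0]
ft_force: [-0.5, 0.1, -1.0]
width: 29.1
grasp_force: 29.9
```

Call:
move_arm(
  steps=[
    [[0,0,0.04],0,1],
    [[0,0,0],0,1],
  ],
)

```text
t: 12.35
ee_pos: [585.9, -282.7, -14.5]
orientation: [2.253, 2.188, 0.0]
ft_force: [-1.4, 0.2, 3.3]
width: 29.5
grasp_force: 29.9
```

Call:
move_arm(
  steps=[
    [[0,0,0.03],0,1],
    [[0,0,0],0,1],
  ],
)

```text
t: 12.52
ee_pos: [585.9, -282.7, -14.6]
orientation: [2.253, 2.188, 0.0]
ft_force: [-2.0, 1.4, 9.6]
width: 29.5
grasp_force: 29.9
```

Contact made (10 N). Release, rise and plan to the tee.

Call:
move_arm(
  steps=[
    [[0,0,0],0,0.5],
    [[0,0,0],0,0.5],
    [[0,0,0],0,0.5],
    [[0,0,0],0,0.5],
    [[0,0,-0.4],0,0.5],
    [[0,0,-0.8],0,0.5],
    [[0,0,-0.9],0,0.5],
    [[0,0,-0.9],0,0.27],
    [[0,0,-0.5],0,0.27],
    [[0,0,0],0,0.27],
  ],
)

```text
t: 13.35
ee_pos: [587.6, -283.5, 75.0]
orientation: [2.25, 2.185, 0.003]
ft_force: [0.8, 0.4, -0.3]
width: 60.1
grasp_force: 0.0
```

```bash
python3 - <<'E'
from tgt import *
T=np.array([525.5,263.5,-2.26]);plan(*grip(T,(0,19)),75,T[2])
snap('wrist','w5.png')
E
```

```text
t 13.35 pos [ 587.6 -283.5   75. ] tilt -1.0 w 60.1 f [ 0.8  0.4 -0.3] | turn units -10.44 q6 end -0.45 | shift units [15.07 15.3  -0.07]
```

View pics/w5.png

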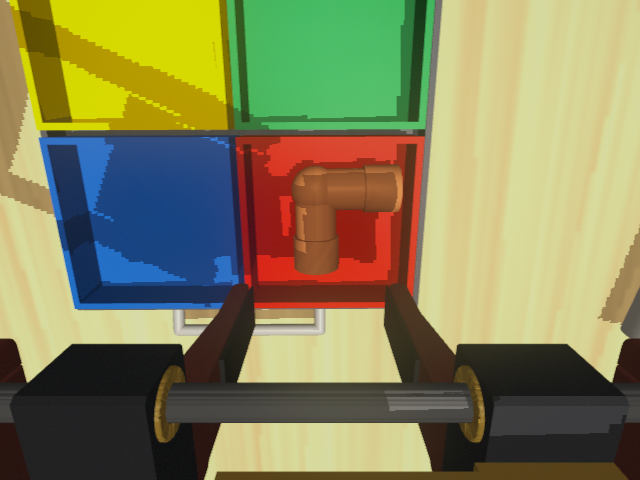

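The elbow lies flat in the red bin at (335,215). On to the tee.

Call:
move_arm(
  steps=[
    [[0,0,0],-1,0.27],
    [[0,0,0],-1,0.27],
    [[0,0,0],-1,0.27],
    [[0,0,0],-1,0.27],
    [[0,0,0],-1,0.27],
    [[0,0,0],-1,0.27],
    [[0,0,0],-1,0.27],
    [[0,0,0],-1,0.27],
    [[0,0,0],-1,0.27],
    [[0,0,0],-1,0.27],
    [[0.4,0.4,0],-0.44,0.27],
    [[0.8,0.8,0],0,0.27],
    [[0.9,0.9,0],0,0.27],
    [[0.9,0.9,0],0,0.27],
    [[0.9,0.9,0],0,0.27],
    [[0.9,0.9,0],0,0.27],
    [[0.9,0.9,0],0,0.27],
    [[0.9,0.9,0],0,0.27],
    [[0.9,0.9,0],0,0.27],
    [[0.9,0.9,0],0,0.27],
  ],
)

```text
t: 15.07
ee_pos: [555.7, 15.5, 70.4]
orientation: [-1.062, -2.955, 0.001]
ft_force: [-0.1, 0.0, 0.0]
width: 64.2
grasp_force: 0.0
```

Call:
move_arm(
  steps=[
    [[0.9,0.9,0],0,0.27],
    [[0.9,0.9,0],0,0.27],
    [[0.9,0.9,0],0,0.27],
    [[0.9,0.9,0],0,0.27],
    [[0.9,0.9,0],0,0.27],
    [[0.9,0.9,0],0,0.27],
    [[0.7,0.8,0],0,0.27],
    [[0.3,0.5,0],0,0.27],
    [[0,0,0],0,0.27],
    [[0,0,0],0,0.27],
  ],
)

```text
t: 15.9
ee_pos: [539.7, 244.5, 70.7]
orientation: [-1.059, -2.957, 0.002]
ft_force: [0.7, -0.5, 0.5]
width: 64.3
grasp_force: 0.0
```

```bash
python3 - <<'E'
from tgt import *
T=wfit('copper_tee',[525.5,263.5,-2.26],COP)
plan(*grip(T,(0,19)),-20,T[2])
E
```

```text
copper_tee 7542 [525.675 262.167  -2.253] 0.04
t 15.95 pos [539.7 243.6  70.8] tilt -1.0 w 64.1 f [0.6 0.3 0.4] | turn units -0.08 q6 end -0.46 | shift units [0.14 0.23 3.63]
```

Call:
move_arm(
  steps=[
    [[0.14,0.23,0],-0.08,0.27],
    [[0,0,0.4],0,0.27],
    [[0,0,0.7],0,0.27],
    [[0,0,0.7],0,0.27],
    [[0,0,0.7],0,0.27],
    [[0,0,0.6],0,0.27],
    [[0,0,0.3],0,0.27],
    [[0,0,0.15],0,0.27],
    [[0,0,0.08],0,0.27],
    [[0,0,0],0,0.27],
    [[0,0,0],0,1],
    [[0,0,0],0,1],
    [[0,0,0],0,1],
    [[0,0,0],0,1],
    [[0,0,0],0,1],
    [[0,0,0],0,1],
    [[0,0,0],0,1],
    [[0,0,0],0,1],
    [[0,0,0],0,1],
  ],
)

```text
t: 17.53
ee_pos: [541.4, 250.9, -19.1]
orientation: [1.051, 2.961, 0.0]
ft_force: [-1.3, -1.1, 5.3]
width: 29.3
grasp_force: 29.9
```

Call:
move_arm(
  steps=[
    [[0,0,-0.2],0,1],
    [[0,0,-0.5],0,1],
    [[0,0,-0.7],0,1],
    [[0,0,-0.7],0,1],
    [[0,0,-0.7],0,1],
    [[0,0,-0.4],0,1],
    [[0,0,0],0,1],
  ],
)

```text
t: 18.12
ee_pos: [543.1, 251.7, 63.5]
orientation: [1.049, 2.958, 0.005]
ft_force: [1.0, 1.2, -1.3]
width: 29.6
grasp_force: 29.9
```

```bash
cat >> tgt.py <<'E'
# tee: choose final yaw = cad yaw + k*90 ; grip local (0,19), origin offset (0,-4)
def GT(k): a=cad[2]+k*np.pi/2; return grip([*bc(-1,-1),a],(0,17)),a
E
python3 - <<'E'
from tgt import *
o=ctrl.get_obs();print(o['qpos'][[0,5]],o['width'],o['grasp_force'])
for k in(2,-1): g,a=GT(k);print(k,g,a);plan(*g,60,a)
E
```

```text
[ 0.41407166 -0.47479973] 29.612242086149223 29.864323139190674
2 [ 482.00684307 -274.94553327] 3.112592653589793
t 18.12 pos [543.1 251.7  63.5] tilt -1.0 w 29.6 f [ 1.   1.2 -1.3] | turn units 10.52 q6 end -0.49 | shift units [-21.13  -1.83   0.09]
-1 [ 499.49262597 -258.44561217] -1.5997963267948965
t 18.12 pos [543.1 251.7  63.5] tilt -1.0 w 29.6 f [ 1.   1.2 -1.3] | turn units -7.48 q6 end -2.02 | shift units [  1.15 -20.45   0.09]
```

Gripped and lifted. Go to the blue bin (turn +10.52, branch pointing −y).

Call:
move_arm(
  steps=[
    [[0,0,0],0.5,1],
    [[0,0,0],1,1],
    [[0,0,0],1,1],
    [[0,0,0],1,1],
    [[0,0,0],1,1],
    [[0,0,0],1,1],
    [[0,0,0],1,1],
    [[0,0,0],1,1],
    [[0,0,0],1,1],
    [[0,0,0],1,1],
    [[0,0,0],1,1],
    [[-0.3,0,0],0.02,1],
    [[-0.6,0,0],0,1],
    [[-0.9,-0.1,0],0,1],
    [[-0.9,-0.1,0],0,1],
    [[-0.9,-0.1,0],0,1],
    [[-0.9,-0.1,0],0,1],
    [[-0.9,-0.1,0],0,1],
    [[-0.9,-0.1,0],0,1],
    [[-0.9,-0.1,0],0,1],
  ],
)

```text
t: 19.78
ee_pos: [517.6, 69.2, 60.4]
orientation: [-2.251, -2.191, 0.001]
ft_force: [-0.4, 0.6, -1.9]
width: 29.2
grasp_force: 29.9
```

Call:
move_arm(
  steps=[
    [[-0.9,-0.1,0],0,1],
    [[-0.9,-0.1,0],0,1],
    [[-0.9,-0.1,0],0,1],
    [[-0.9,-0.1,0],0,1],
    [[-0.9,-0.1,0],0,1],
    [[-0.9,-0.1,0],0,1],
    [[-0.9,-0.1,0],0,1],
    [[-0.9,-0.1,0],0,1],
    [[-0.9,-0.1,0],0,1],
    [[-0.9,-0.1,0],0,1],
    [[-0.9,-0.1,0],0,1],
    [[-0.9,0,0],0,1],
    [[-0.9,0,0],0,1],
    [[-0.9,0,0],0,1],
    [[-0.7,0,0],0,1],
    [[-0.4,0,0],0,1],
    [[0,0,0],0,1],
    [[0,0,0],0,1],
  ],
)

```text
t: 21.28
ee_pos: [480.2, -270.2, 60.4]
orientation: [-2.253, -2.188, 0.0]
ft_force: [0.5, 0.3, -2.1]
width: 29.3
grasp_force: 29.9
```

```bash
python3 - <<'E'
from tgt import *
g,a=GT(2);plan(*g,-12,a)
d=wcam('w6.png')
c=bc(-1,-1);print(proj(d,[grip([*c,cad[2]],(sx*54,sy*54)).tolist()+[36] for sx in(-1,1) for sy in (-1,1)]).round().tolist())
E
```

```text
t 21.28 pos [ 480.2 -270.2   60.4] tilt -1.0 w 29.3 f [ 0.5  0.3 -2.1] | turn units -0.01 q6 end -0.49 | shift units [-0.19  0.08  2.9 ]
[[233.0, 330.0], [220.0, 152.0], [407.0, 330.0], [420.0, 152.0]]
```

View pics/w6.png

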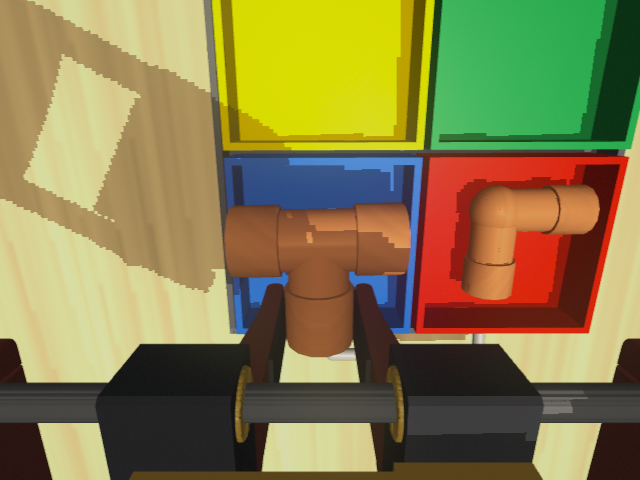

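The tee hangs over the blue bin. The rim seen at (225,158)–(420,158) against predicted (220,152)–(420,152) means about 2 mm of correction.

Call:
move_arm(
  steps=[
    [[-0.24,0.12,0],0,1],
    [[0,0,0.3],0,1],
    [[0,0,0.6],0,1],
    [[0,0,0.6],0,1],
    [[0,0,0.6],0,1],
    [[0,0,0.4],0,1],
    [[0,0,0.2],0,1],
    [[0,0,0.15],0,1],
    [[0,0,0.05],0,1],
    [[0,0,0.04],0,1],
    [[0,0,0.02],0,1],
    [[0,0,0],0,1],
    [[0,0,0],0,1],
  ],
)

```text
t: 22.42
ee_pos: [484.3, -276.4, -12.8]
orientation: [2.253, 2.188, 0.0]
ft_force: [0.3, 0.1, -0.3]
width: 29.5
grasp_force: 29.9
```

Call:
move_arm(
  steps=[
    [[0,0,0.02],0,1],
    [[0,0,0],0,1],
  ],
)

```text
t: 22.58
ee_pos: [484.1, -276.3, -13.6]
orientation: [2.253, 2.188, 0.0]
ft_force: [-0.3, -0.5, -1.4]
width: 29.6
grasp_force: 29.9
```

Call:
move_arm(
  steps=[
    [[0,0,0.03],0,1],
    [[0,0,0],0,1],
  ],
)

```text
t: 22.75
ee_pos: [484.2, -276.4, -14.1]
orientation: [2.253, 2.189, 0.0]
ft_force: [-2.3, -0.4, 3.2]
width: 29.6
grasp_force: 29.9
```

Call:
move_arm(
  steps=[
    [[0,0,0.03],0,1],
    [[0,0,0],0,1],
  ],
)

```text
t: 22.92
ee_pos: [484.2, -276.4, -14.2]
orientation: [2.253, 2.188, 0.0]
ft_force: [-2.5, 1.0, 12.3]
width: 29.6
grasp_force: 29.9
```

Contact. Release, rise and plan to the coupling.

Call:
move_arm(
  steps=[
    [[0,0,0],0,0.5],
    [[0,0,0],0,0.5],
    [[0,0,0],0,0.5],
    [[0,0,0],0,0.5],
    [[0,0,-0.4],0,0.5],
    [[0,0,-0.8],0,0.5],
    [[0,0,-0.9],0,0.5],
    [[0,0,-0.9],0,0.27],
    [[0,0,-0.5],0,0.27],
    [[0,0,0],0,0.27],
  ],
)

```text
t: 23.75
ee_pos: [485.8, -277.2, 75.2]
orientation: [2.25, 2.185, 0.002]
ft_force: [0.4, -0.3, -0.2]
width: 60.6
grasp_force: 0.0
```

```bash
python3 - <<'E'
from tgt import *
plan(*C_[:2],75,C_[2]+np.pi/2)
d=wcam();k=cams.cut_out('wrist','copper_tee')
P=[*grip([*bc(-1,-1),cad[2]+np.pi],(0,-2)),cad[2]+np.pi]
mk=cmask(d['image'],*COP,proj(d,[*P[:2],23])[0],70)
print(P,*fit([(d,mk)],'copper_tee',5,P[:2],[P[2]]))
E
```

```text
t 23.75 pos [ 485.8 -277.2   75.2] tilt -1.0 w 60.6 f [ 0.4 -0.3 -0.2] | turn units 1.74 q6 end 0.54 | shift units [16.18 -6.35 -0.05]
[np.float64(482.5577658414941), np.float64(-255.9535222124326), np.float64(3.112592653589793)] [ 485.59408566 -255.53419148    3.12613231] 0.056401247451508096
```

Call:
move_arm(
  steps=[
    [[0.4,-0.1,0],0.87,0.27],
    [[0.8,-0.3,0],0.87,0.27],
    [[0.9,-0.35,0],0,0.27],
    [[0.9,-0.35,0],0,0.27],
    [[0.9,-0.35,0],0,0.27],
    [[0.9,-0.35,0],0,0.27],
    [[0.9,-0.35,0],0,0.27],
    [[0.9,-0.35,0],0,0.27],
    [[0.9,-0.35,0],0,0.27],
    [[0.9,-0.35,0],0,0.27],
    [[0.9,-0.35,0],0,0.27],
    [[0.9,-0.35,0],0,0.27],
    [[0.9,-0.35,0],0,0.27],
    [[0.9,-0.35,0],0,0.27],
    [[0.9,-0.4,0],0,0.27],
    [[0.9,-0.4,0],0,0.27],
    [[0.9,-0.4,0],0,0.27],
    [[0.7,-0.4,0],0,0.27],
    [[0,0,0],0,0.27],
    [[0,0,0],0,0.27],
  ],
)

```text
t: 25.52
ee_pos: [396.7, 130.1, 71.2]
orientation: [-2.41, -2.014, 0.003]
ft_force: [0.6, 0.4, 0.3]
width: 63.7
grasp_force: 0.0
```

```bash
python3 - <<'E'
from tgt import *
C=wfit('brass_coupling',C_,BRA,75)
plan(*C[:2],-20,C[2]+np.pi/2)
E
```

```text
brass_coupling 5431 [402.322 146.207   1.388] 0.059
t 25.57 pos [397.1 129.6  71.4] tilt -1.0 w 64.5 f [-0.7 -0.2  0.5] | turn units 0.03 q6 end 0.53 | shift units [0.7  0.09 3.65]
```

Call:
move_arm(
  steps=[
    [[0.75,0.08,0],0.03,0.27],
    [[0,0,0.4],0,0.27],
    [[0,0,0.7],0,0.27],
    [[0,0,0.7],0,0.27],
    [[0,0,0.7],0,0.27],
    [[0,0,0.6],0,0.27],
    [[0,0,0.3],0,0.27],
    [[0,0,0.15],0,0.27],
    [[0,0,0.08],0,0.27],
    [[0,0,0],0,0.27],
    [[0,0,0],0,1],
    [[0,0,0],0,1],
    [[0,0,0],0,1],
    [[0,0,0],0,1],
    [[0,0,0],0,1],
    [[0,0,0],0,1],
    [[0,0,0],0,1],
    [[0,0,0],0,1],
    [[0,0,0],0,1],
  ],
)

```text
t: 27.15
ee_pos: [403.0, 148.0, -18.4]
orientation: [-2.416, -2.008, 0.0]
ft_force: [-1.8, 0.1, 6.3]
width: 27.2
grasp_force: 30.0
```

Call:
move_arm(
  steps=[
    [[0,0,-0.2],0,1],
    [[0,0,-0.5],0,1],
    [[0,0,-0.7],0,1],
    [[0,0,-0.7],0,1],
    [[0,0,-0.7],0,1],
    [[0,0,-0.4],0,1],
    [[0,0,0],0,1],
  ],
)

```text
t: 27.73
ee_pos: [404.4, 148.4, 63.3]
orientation: [2.415, 2.008, 0.005]
ft_force: [0.7, 0.2, -1.8]
width: 27.2
grasp_force: 30.0
```

```bash
python3 - <<'E'
from tgt import *
c=bc(-1,1)+[1.5,-1.5];print(c);plan(*c,60,cad[2])
o=ctrl.get_obs();print(o['width'],o['grasp_force'])
E
```

```text
[ 487.24731873 -147.49977397]
t 27.73 pos [404.4 148.4  63.3] tilt -1.0 w 27.2 f [ 0.7  0.2 -1.8] | turn units -1.77 q6 end -0.26 | shift units [-11.74   3.66   0.13]
27.211446161133974 29.99965935945511
```

Call:
move_arm(
  steps=[
    [[0,0,0],-0.9,1],
    [[0,0,0],-0.87,1],
    [[-0.4,0.1,0],0,1],
    [[-0.7,0.25,0],0,1],
    [[-0.9,0.3,0],0,1],
    [[-0.9,0.3,0],0,1],
    [[-0.9,0.3,0],0,1],
    [[-0.9,0.3,0],0,1],
    [[-0.9,0.3,0],0,1],
    [[-0.9,0.3,0],0,1],
    [[-0.9,0.3,0],0,1],
    [[-0.9,0.3,0],0,1],
    [[-0.9,0.3,0],0,1],
    [[-0.9,0.2,0],0,1],
    [[-0.9,0.2,0],0,1],
    [[-0.5,0.15,0],0,1],
    [[-0.24,0.06,0],0,1],
    [[0,0,0],0,1],
    [[0,0,0],0,1],
  ],
)

```text
t: 29.32
ee_pos: [485.3, -147.7, 61.0]
orientation: [-2.254, -2.187, 0.001]
ft_force: [-0.1, -0.8, -1.4]
width: 27.5
grasp_force: 30.0
```

```bash
python3 - <<'E'
from tgt import *
c=bc(-1,1)+[1.5,-1.5];plan(*c,-11,cad[2]);wcam('w7.png')
E
```

```text
t 29.32 pos [ 485.3 -147.7   61. ] tilt -1.0 w 27.5 f [-0.1 -0.8 -1.4] | turn units -0.01 q6 end -0.26 | shift units [0.01 0.08 2.88]
```

View pics/w7.png

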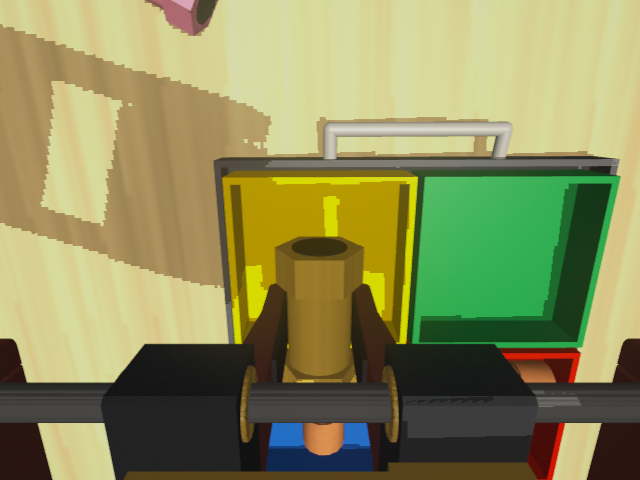

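The coupling hangs level over the yellow bin, rim (225,178)–(415,178), centred.

Call:
move_arm(
  steps=[
    [[0,0.08,0],0,1],
    [[0,0,0.3],0,1],
    [[0,0,0.6],0,1],
    [[0,0,0.6],0,1],
    [[0,0,0.6],0,1],
    [[0,0,0.4],0,1],
    [[0,0,0.2],0,1],
    [[0,0,0.15],0,1],
    [[0,0,0.03],0,1],
    [[0,0,0],0,1],
    [[0,0,0],0,1],
  ],
)

```text
t: 30.28
ee_pos: [488.4, -148.3, -10.1]
orientation: [2.253, 2.188, 0.001]
ft_force: [-0.2, 0.5, -2.0]
width: 27.7
grasp_force: 30.0
```

Call:
move_arm(
  steps=[
    [[0,0,0.04],0,1],
    [[0,0,0],0,1],
  ],
)

```text
t: 30.45
ee_pos: [488.3, -148.2, -11.2]
orientation: [2.253, 2.188, 0.001]
ft_force: [0.2, -0.5, -3.0]
width: 27.3
grasp_force: 30.0
```

Call:
move_arm(
  steps=[
    [[0,0,0.03],0,1],
    [[0,0,0],0,1],
  ],
)

```text
t: 30.62
ee_pos: [488.0, -148.2, -12.2]
orientation: [2.253, 2.189, 0.0]
ft_force: [0.5, -0.1, -2.1]
width: 27.2
grasp_force: 30.0
```

Call:
move_arm(
  steps=[
    [[0,0,0.03],0,1],
    [[0,0,0],0,1],
  ],
)

```text
t: 30.78
ee_pos: [487.9, -148.1, -13.1]
orientation: [-2.254, -2.189, 0.0]
ft_force: [-0.3, 0.5, -1.8]
width: 27.1
grasp_force: 30.0
```

Call:
move_arm(
  steps=[
    [[0,0,0.03],0,1],
    [[0,0,0],0,1],
  ],
)

```text
t: 30.95
ee_pos: [488.0, -148.1, -13.4]
orientation: [-2.254, -2.189, 0.0]
ft_force: [-2.2, 0.7, 5.7]
width: 27.5
grasp_force: 30.0
```

Call:
move_arm(
  steps=[
    [[0,0,0.01],0,1],
    [[0,0,0],0,0.5],
    [[0,0,0],0,0.5],
    [[0,0,0],0,0.5],
    [[0,0,0],0,0.5],
    [[0,0,-0.4],0,0.5],
    [[0,0,-0.8],0,0.5],
    [[0,0,-0.9],0,0.5],
    [[0,0,-0.9],0,0.27],
    [[0,0,-0.5],0,0.27],
    [[0,0,0],0,0.27],
  ],
)

```text
t: 31.87
ee_pos: [490.0, -148.8, 76.6]
orientation: [2.25, 2.185, 0.004]
ft_force: [1.1, -0.1, 0.3]
width: 60.6
grasp_force: 0.0
```

```bash
python3 - <<'E'
from tgt import *
plan(*V_[:2],75,V_[2]+np.pi/2)
C=wfit('brass_coupling',[487,-148,1.54],BRA,70)
E
```

```text
t 31.87 pos [ 490.  -148.8   76.6] tilt -1.0 w 60.6 f [ 1.1 -0.1  0.3] | turn units 0.19 q6 end 0.33 | shift units [11.94  0.29  0.05]
brass_coupling 15373 [ 487.   -140.      1.54] 0.662
```

Call:
move_arm(
  steps=[
    [[0.4,0,0],0.19,0.27],
    [[0.8,0,0],0,0.27],
    [[0.9,0.03,0],0,0.27],
    [[0.9,0.03,0],0,0.27],
    [[0.9,0.03,0],0,0.27],
    [[0.9,0.03,0],0,0.27],
    [[0.9,0.03,0],0,0.27],
    [[0.9,0.03,0],0,0.27],
    [[0.9,0.03,0],0,0.27],
    [[0.9,0.03,0],0,0.27],
    [[0.9,0.03,0],0,0.27],
    [[0.9,0.03,0],0,0.27],
    [[0.9,0,0],0,0.27],
    [[0.6,0,0],0,0.27],
    [[0.24,0,0],0,0.27],
    [[0,0,0],0,0.27],
    [[0,0,0],0,0.27],
  ],
)

```text
t: 33.33
ee_pos: [508.3, 149.3, 72.7]
orientation: [-2.271, -2.17, 0.002]
ft_force: [0.1, -0.8, 0.7]
width: 64.0
grasp_force: 0.0
```

```bash
python3 - <<'E'
from tgt import *
d=wcam('w8.png');c=proj(d,[*V_[:2],18])[0]
mk=cmask(d['image'],*BRA,c,80)|cmask(d['image'],(0,150,40),(5,255,255),c,80)
V,f=fit([(d,mk)],'brass_valve',0,V_[:2],[V_[2]]);print(V,f,mk.sum())
plan(*V[:2],-20,V[2]+np.pi/2)
E
```

```text
[510.81981374 145.12279556   1.50655595] 0.10448610036853356 5070
t 33.38 pos [508.4 149.   72.9] tilt -1.0 w 63.7 f [ 0.2 -0.5  0.3] | turn units 0.21 q6 end 0.34 | shift units [-0.14  0.11  3.72]
```

View pics/w8.png

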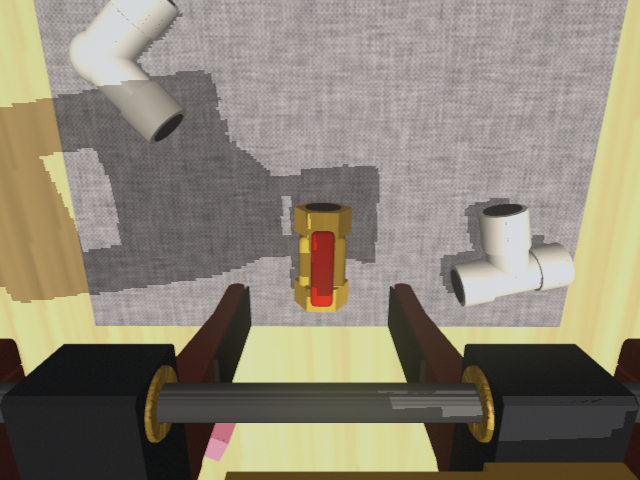

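The valve at (322,258) sits centred between the fingers, and the white fittings are clear.

Call:
move_arm(
  steps=[
    [[-0.06,0.11,0],0.1,0.27],
    [[0,0,0.4],0,0.27],
    [[0,0,0.7],0,0.27],
    [[0,0,0.7],0,0.27],
    [[0,0,0.7],0,0.27],
    [[0,0,0.65],0,0.27],
    [[0,0,0.3],0,0.27],
    [[0,0,0.15],0,0.27],
    [[0,0,0.08],0,0.27],
    [[0,0,0],0,0.27],
    [[0,0,0],0,1],
    [[0,0,0],0,1],
    [[0,0,0],0,1],
    [[0,0,0],0,1],
    [[0,0,0],0,1],
    [[0,0,0],0,1],
    [[0,0,0],0,1],
    [[0,0,0],0,1],
    [[0,0,0],0,1],
  ],
)

```text
t: 34.97
ee_pos: [511.6, 148.1, -18.3]
orientation: [-2.281, -2.16, 0.0]
ft_force: [-1.2, -0.7, 5.8]
width: 30.1
grasp_force: 30.0
```

Call:
move_arm(
  steps=[
    [[0,0,-0.2],0,1],
    [[0,0,-0.5],0,1],
    [[0,0,-0.7],0,1],
    [[0,0,-0.7],0,1],
    [[0,0,-0.7],0,1],
    [[0,0,-0.4],0,1],
    [[0,0,0],0,1],
  ],
)

```text
t: 35.55
ee_pos: [513.3, 148.5, 64.0]
orientation: [2.28, 2.159, 0.006]
ft_force: [0.0, 0.7, -1.4]
width: 29.9
grasp_force: 30.0
```

```bash
python3 - <<'E'
from tgt import *
c=bc(1,1)+[1.5,-1.5];print(c);plan(*c,60,cad[2])
o=ctrl.get_obs();print(o['width'],o['grasp_force'])
E
```

```text
[ 599.20022603 -150.74731873]
t 35.55 pos [513.3 148.5  64. ] tilt -1.0 w 29.9 f [ 0.   0.7 -1.4] | turn units -0.29 q6 end -0.22 | shift units [-11.87   3.78   0.16]
29.916603344830666 29.997652173042297
```

Call:
move_arm(
  steps=[
    [[0,0,0],-0.29,1],
    [[-0.4,0.1,0],0,1],
    [[-0.7,0.25,0],0,1],
    [[-0.9,0.3,0],0,1],
    [[-0.9,0.3,0],0,1],
    [[-0.9,0.3,0],0,1],
    [[-0.9,0.3,0],0,1],
    [[-0.9,0.3,0],0,1],
    [[-0.9,0.3,0],0,1],
    [[-0.9,0.3,0],0,1],
    [[-0.9,0.3,0],0,1],
    [[-0.9,0.3,0],0,1],
    [[-0.9,0.25,0],0,1],
    [[-0.9,0.25,0],0,1],
    [[-0.6,0.15,0],0,1],
    [[-0.27,0.08,0],0,1],
    [[0,0,0],0,1],
    [[0,0,0],0,1],
  ],
)

```text
t: 37.05
ee_pos: [596.7, -151.0, 60.9]
orientation: [-2.254, -2.187, 0.001]
ft_force: [0.3, -1.0, -1.4]
width: 29.6
grasp_force: 30.0
```

```bash
python3 - <<'E'
from tgt import *
c=bc(1,1)+[1.5,-1.5];plan(*c,-11,cad[2])
E
```

```text
t 37.05 pos [ 596.7 -151.    60.9] tilt -1.0 w 29.6 f [ 0.3 -1.  -1.4] | turn units -0.01 q6 end -0.22 | shift units [0.01 0.1  2.88]
```

Call:
move_arm(
  steps=[
    [[0,0.1,0],0,1],
    [[0,0,0.3],0,1],
    [[0,0,0.6],0,1],
    [[0,0,0.6],0,1],
    [[0,0,0.6],0,1],
    [[0,0,0.4],0,1],
    [[0,0,0.2],0,1],
    [[0,0,0.15],0,1],
    [[0,0,0.05],0,1],
    [[0,0,0.04],0,1],
    [[0,0,0],0,1],
    [[0,0,0],0,1],
  ],
)

```text
t: 38.05
ee_pos: [600.4, -151.5, -11.5]
orientation: [2.253, 2.188, 0.001]
ft_force: [0.3, 0.7, -2.1]
width: 29.7
grasp_force: 30.0
```

Call:
move_arm(
  steps=[
    [[0,0,0.03],0,1],
    [[0,0,0],0,1],
  ],
)

```text
t: 38.22
ee_pos: [600.1, -151.5, -12.5]
orientation: [2.253, 2.188, 0.0]
ft_force: [-0.2, 0.0, -2.3]
width: 29.6
grasp_force: 30.0
```

Call:
move_arm(
  steps=[
    [[0,0,0.03],0,1],
    [[0,0,0],0,1],
  ],
)

```text
t: 38.38
ee_pos: [600.2, -151.4, -13.3]
orientation: [2.253, 2.188, 0.0]
ft_force: [-0.4, -0.2, -0.5]
width: 30.1
grasp_force: 30.0
```

Call:
move_arm(
  steps=[
    [[0,0,0.03],0,1],
    [[0,0,0],0,1],
  ],
)

```text
t: 38.55
ee_pos: [600.2, -151.5, -13.3]
orientation: [2.253, 2.188, 0.0]
ft_force: [-2.9, 0.5, 7.7]
width: 29.6
grasp_force: 30.0
```

Contact. Release, rise, back off toward −y over clear bench and look.

Call:
move_arm(
  steps=[
    [[0,0,0],0,0.5],
    [[0,0,0],0,0.5],
    [[0,0,0],0,0.5],
    [[0,0,0],0,0.5],
    [[0,0,-0.4],0,0.5],
    [[0,0,-0.8],0,0.5],
    [[0,0,-0.9],0,0.5],
    [[0,0,-0.9],0,0.5],
    [[0,0,-0.9],0,0.5],
    [[0,0,-0.9],0,0.5],
    [[0.5,0,-0.9],0,0.5],
    [[0.9,0,0],0,0.5],
    [[0.9,0,0],0,0.5],
    [[0.9,0,0],0,0.5],
    [[0.9,0,0],0,0.5],
    [[0.9,0,0],0,0.5],
    [[0.9,0,0],0,0.5],
    [[0.5,0,0],0,0.5],
    [[0,0,0],0,0.5],
    [[0,0,0],0,0.5],
  ],
)

```text
t: 40.22
ee_pos: [604.7, 8.7, 128.5]
orientation: [2.252, 2.19, -0.0]
ft_force: [-0.3, 0.6, -0.4]
width: 44.0
grasp_force: 0.0
```

```bash
python3 - <<'E'
from h import *
a=snap('side')['image'][240:440,310:550,::-1];b=snap('top')['image'][150:350,140:540,::-1]
f=lambda i,s:cv2.resize(i,None,fx=s,fy=s,interpolation=cv2.INTER_CUBIC)
a=f(a,1.5);b=f(b,1.0);h=np.zeros((500,640,3),np.uint8);h[:300,:360]=a;h[300:,:400]=b
cv2.imwrite('pics/end.png',h);o=ctrl.get_obs();print(o['t'],o['ft_force'].round(1))
E
```

```text
40.3167 [ 0.3 -0.3  0.5]
```

View pics/end.png

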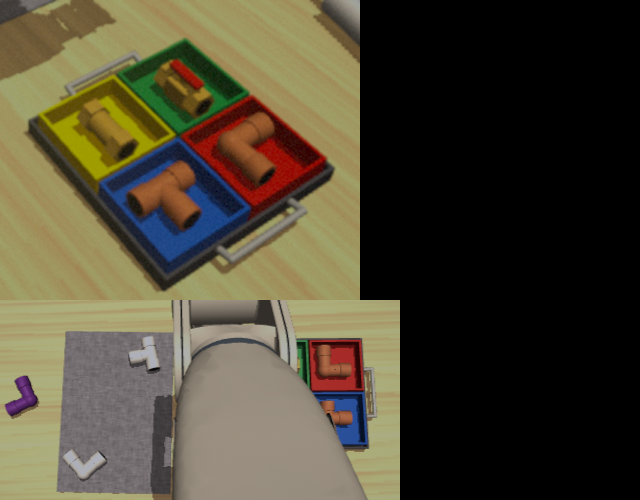

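The final view shows all four fittings flat in their own bins: valve (185,90) in green, coupling (107,128) in yellow, elbow (247,145) in red and tee (165,195) in blue. The white fittings and the purple elbow are still in place. Handing in.

```bash
python3 -c "
from workcell import ctrl
print(ctrl.close_job())"
```

```text
the job is handed in; nothing more can be done
None
```

The job is handed in at about 40 s: the copper elbow is in the red bin, the tee in blue, the coupling in yellow and the valve in green, each lowered to contact and lying flat, with the white fittings left where they lay; one first grasp on the elbow missed because the fingertips sat about 26 mm higher than the reported position, which I corrected for.

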